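# Sort out the mixed-up marking carriers

### The job

The three things waiting to be laser-marked stand on one another's carriers. Move them round, using the empty square rubber mat as the free spot, so that the tube bundle stands on the broad oblong plate, the scan lens on the round plate and the green clip strip on the narrow bar, each upright and centred to about a centimetre, the bundle and the strip lying lengthwise along their plates. Leave the cutter, end mill and pen that lie between the carriers where they are.

Things in the scene. Friction and masses are not known exactly. Their poses are not given: they have to be found in the camera images.
- tube_bundle_centre (a point): Centre (half-way up) of the loose bundle of upright dark grey cutter tubes in a blue foot with tan rubber bands: 106 mm long (its x), 45 mm wide (its y), 78 mm high, 0.2 kg, z up, solid as a block; grasp across the 45 mm width in the upper half, 15 to 20 mm above the centre, so that the palm of the gripper clears the top. Starts on the round plate, roughly lengthwise to the plate's x.
- lens_centre (a point): Centre (half-way up, 22 mm above its underside) of the loose scan lens: a dark metal drum standing upright, 54 mm in diameter, 44 mm high, z up, glass on top with a bright ring below it, 0.22 kg; grasp across the diameter. Starts on the narrow bar.
- clip_strip_centre (a point): Centre (20 mm above its underside) of the loose clip strip: a yellow foam strip 22 mm wide (its x), 90 mm long (its y) and 20 mm high, with a row of four green clips 12 mm wide on it up to 40 mm high, z up, 0.05 kg; grasp across its 22 mm width, low on the foam or at mid height. Starts on the oblong plate, roughly lengthwise to it.
- oblong_plate_top (a point): Centre of the top face of the broad rectangular grey-painted metal plate, 120 mm long (its x) by 72 mm wide (its y), fixed; flat top at z = 0.012 m. The tube bundle belongs here, its length (its x) along the plate's x, either way round.
- round_plate_top (a point): Centre of the top face of the round grey-painted metal plate, 96 mm in diameter, fixed; flat top at z = 0.012 m. The lens belongs here. The blue laser beam arm and its head hang over the desk behind them, from 0.55 m ahead of the robot and from 0.28 m above the desk upward: keep the gripper and wrist in front of it.
- narrow_bar_top (a point): Centre of the top face of the narrow rectangular grey-painted metal bar, 130 mm long (its x) by 40 mm wide (its y), fixed; flat top at z = 0.012 m. The clip strip belongs here, its length (its y) along the bar's x, either way round.
- square_mat_top (a point): Centre of the top face of the square dark rubber mat, 90 by 90 mm, fixed; flat top at z = 0.012 m. Empty at the start: a free spot to set something down on the way; empty again at the end. The three plates and this mat stand side by side in a row from left to right, in any order, about 185 mm apart (at least 150 mm), each turned by up to 0.2 rad, 0.39 to 0.47 m ahead of the robot.
- loose_cutter: A small cutter in a green clip, 49 x 18 x 13 mm, lying loose on the desk between the carriers; origin at the centre of its underside. To be left alone. A perforated plate 4 mm thick covers the right half of the desk.
- loose_end_mill: A bare grey end mill, 61 mm long, 8 mm thick, lying loose between the carriers; origin at the centre of its underside. To be left alone.
- loose_pen: A red and white pen, 135 mm long, 17 mm thick, lying loose between the carriers; origin at the centre of its underside. To be left alone.

How it is judged:
By the outcome, as a careful person would: the job done as asked, in the order asked, and still so for the second after the job is handed in, with the robot touching nothing.
It also fails if it takes over 109 s, if anything falls off the work surface, if the arm or the gripper's body presses on something with over 40 N, if the wrist force passes 120 N, or if a joint passes its speed limit or range.

### The arm

A 6-joint arm with a two-finger parallel gripper is mounted at the origin on a cart in front of the work surface, level with it; the furniture and walls round the work are solid. World frame = base frame: x ahead of the robot, y to its left, z up, the work surface at z = 0. Lengths are in m, angles in degrees, forces in N, time in s.
With the tool pointing down it reaches from about 0.35 to 0.875 m from the base axis. Payload 4.2 kg.
Tool frame: the origin (TCP) lies at the very end of the fingers, on their centre line; the grasp point (between the pads) lies 19 mm behind it (r.grip_point_offset is the distance from the TCP to the grasp point, in m); z points along the fingers, y is the line along which they close (so a half turn about z gives the same grasp; the last joint's range is limited). The gripper opens to 87 mm and grips with 3 to 60 N. Pads are 19 mm wide; open, the fingers measure 117 mm over their backs; the gripper's body (75 mm by 190 mm) begins 51 mm behind the grasp point.
Start: joints at [-54.167, 22.042, 0.453, 0, -68.411, -14.817], TCP at [0.224, -0.583, 0.223] pointing down, gripper open.
Joint ranges: [-179.83, 179.83], [-69.29, 118.12], [-61.27, 80.66], [-181.25, 117.63], [-171.15, -9.14], [-177.46, 177.46]. Speed limits (degrees/s): [159.86, 159.86, 180, 180, 180, 180].

### API

Orientations are given as a 3x3 rotation matrix whose columns are the frame's x, y, z axes.
In Python, from station import r gives the robot as it stands.
- The arm moves only by the tool move_arm, never from a script. Its argument "series" is a list of rows, each a list of 3 entries, a list of its own where there are three numbers: the turn, a rotation vector about the tool's x, y, z as a fraction of full scale, then the shift along the tool's x, y, z as a fraction of full scale, then the opening, from 0 (shut) to 1 (fully open). A call has 1 to 12 rows; each row shifts and turns the commanded pose from where the row before left it, along the tool's axes as they then stand; what a row does not reach is not made up. Full scale, the value 1, is 0.5 m for a shift and 0.1 rad for a turn. A row lasts 1/10 s, in which the tool goes at most 50 mm and 8.59 degrees, less where a joint would pass 70% of its speed; a pose out of reach is approached as far as the arm can. A call with a number of a shift or a turn outside -1 to 1 is refused whole. A call with a gripper value outside its range is refused whole. The fingers move at their own pace and stop on an object; the grip force is fixed at half the most. Time passes only in rows, so rows that do not move let the fingers close. It gives the time, the measured TCP pose, the force, the opening and the grip force at its end, in the units of the state.
- r.sense(): the state, without advancing time (a new reading comes with each control period).
- r.capture(name): name is "side" or "top" or "wrist"; returns a dict with "img" (384x512x3 uint8, red, green, blue), "fx", "fy", "cx", "cy" (pixels), "origin" and "orientation" of the camera in the world. Camera axes: x right, y up, looking along -z (the intrinsics and any distortion apply to the point x, -y, -z); pixel columns grow to the right and rows downward; lengths in m; the calibration is good to about 2 mm. A picture is of the moment at which its call begins. There is no depth.
- r.finish_job(): hands the job in; it is judged then, once.
Trained networks look in the newest picture that a camera, given by its name, has taken for a name from the list of things; names that differ only in an ending like _2 or _b are one class to them, and where a whole thing is asked for, a point or a joint stands for the part that bears it (a point fixed in the world has none). Each returns a list of dicts, best first, with "score" (0 to 1); they miss things now and then, are a little off and sometimes report something else, mostly with a low value. They report only what shows in the picture. A call takes as long as a camera call.
- r.cut_out(target, camera): "pixels" (384x512 bool, what is visible of it) and "centre" ([column, row] in pixels, amid what is visible of it).
- r.pinpoint(target, camera): "centre" ([column, row] in pixels: a listed point, or the origin of a listed thing).
The state is a dict: "time_s": time; "joints": joint angles; "joint_velocities": joint speeds; "effort": joint torques, N m; "tcp_pos": TCP position; "ee_rot": TCP orientation; "wrist_force": force on the tool from outside, world axes, zero at the start; "moment": the same for the moment, N m; "gripper_width": opening from 0.0 (shut) to 1.0 (fully open); "gripper_force": force on a finger pad.
Only numpy, scipy, OpenCV 4.12 (cv2) and the standard library are available. Lean on these libraries where they do the work, as an engineer would, in place of code of your own. Each camera call takes 0.05 s, during which the arm holds its last target. There are 200 camera calls.

## Working session

There is one attempt and no reset: what is moved stays moved. The work goes in short steps, Python scripts to look and compute and a tool call to move; the robot and the scene stay as the last step left them, time stands still between calls to the robot, and variables do not carry over. Pictures are saved under pics/ and viewed, at most 14 in all, crops included, and the job is handed in when it is done.

Besides the shell and the picture viewer there is one more tool, called as name(argument=value, ...), one argument or row to a line, values as JSON. move_arm: Moves the arm, as the interface text tells. Its arguments: {"type":"object","properties":{"series":{"type":"array"}},"required":["series"]}

```bash
mkdir -p pics; ls
cat > h.py <<'E'
import numpy as np, cv2
from station import r
def snap(n,f=None):
    c=r.capture(n)
    if f: cv2.imwrite('pics/'+f,c['img'][:,:,::-1])
    return c
def toworld(c,p,z):
    d=np.array([(p[0]-c['cx'])/c['fx'],-(p[1]-c['cy'])/c['fy'],-1.])
    d=np.array(c['orientation'])@d; o=np.array(c['origin'])
    return o+d*(z-o[2])/d[2]
E
python3 - <<'E'
from h import *
np.set_printoptions(precision=3,suppress=True)
s=r.sense(); print(s['time_s'],s['tcp_pos'],np.array(s['ee_rot']).tolist())
Z=dict(tube_bundle_centre=.051,lens_centre=.034,clip_strip_centre=.032,oblong_plate_top=.012,round_plate_top=.012,narrow_bar_top=.012,square_mat_top=.012,loose_cutter=0,loose_end_mill=0,loose_pen=0)
for n in ('top','side'):
    c=snap(n,n+'0.png'); print(n,[k for k in c],c['origin'],np.array(c['orientation'])[:,2])
    for k,z in Z.items():
        for d in r.pinpoint(k,n)[:2]: print(k,round(d['score'],2),np.round(d['centre']),toworld(c,d['centre'],z))
E
```

```text
pics
0.0 [ 0.224 -0.583  0.221] [[-0.9335506949609728, -0.35844426700095217, -0.0008985499622918391], [-0.3584453828778273, 0.9335483376095792, 0.002099723781529195], [8.620587178201548e-05, 0.0022822796807411842, -0.9999973918806021]]
top ['img', 'fx', 'fy', 'cx', 'cy', 'origin', 'orientation'] [0.352 0.098 1.124] [-0.09   0.014  0.996]
tube_bundle_centre 0.77 [159. 212.] [0.409 0.365 0.051]
tube_bundle_centre 0.37 [236. 206.] [0.424 0.159 0.051]
lens_centre 0.74 [263. 215.] [0.399 0.087 0.034]
lens_centre 0.68 [234. 204.] [0.429 0.166 0.034]
clip_strip_centre 0.68 [303. 188.] [ 0.472 -0.022  0.032]
oblong_plate_top 0.59 [302. 192.] [ 0.463 -0.022  0.012]
round_plate_top 0.69 [163. 214.] [0.405 0.362 0.012]
narrow_bar_top 0.65 [235. 204.] [0.43  0.164 0.012]
square_mat_top 0.75 [368. 196.] [ 0.448 -0.205  0.012]
loose_cutter 0.61 [329. 198.] [ 0.446 -0.1    0.   ]
loose_cutter 0.44 [301. 187.] [ 0.478 -0.021  0.   ]
loose_end_mill 0.44 [263. 213.] [0.407 0.088 0.   ]
loose_pen 0.64 [198. 207.] [0.424 0.269 0.   ]
side ['img', 'fx', 'fy', 'cx', 'cy', 'origin', 'orientation'] [-0.159 -0.462  0.856] [-0.533 -0.472  0.702]
lens_centre 0.63 [227. 184.] [0.423 0.171 0.034]
lens_centre 0.3 [307. 241.] [ 0.409 -0.122  0.034]
clip_strip_centre 0.58 [290. 210.] [ 0.467 -0.024  0.032]
oblong_plate_top 0.75 [286. 217.] [ 0.454 -0.021  0.012]
round_plate_top 0.23 [225. 184.] [0.434 0.192 0.012]
narrow_bar_top 0.77 [229. 188.] [0.429 0.171 0.012]
narrow_bar_top 0.23 [339. 258.] [ 0.436 -0.204  0.012]
square_mat_top 0.72 [342. 258.] [ 0.44  -0.208  0.012]
loose_end_mill 0.64 [243. 212.] [ 0.399  0.085 -0.   ]
loose_pen 0.44 [206. 172.] [ 0.442  0.281 -0.   ]
```

Run:
```python
import cv2
for n,(a,b,c,d) in {'top':(130,280,110,420),'side':(110,310,110,400)}.items():
    i=cv2.imread(f'pics/{n}0.png')[a:b,c:d]; s=790/(d-c)
    cv2.imwrite(f'pics/{n}0c.png',cv2.resize(i,None,fx=s,fy=s,interpolation=cv2.INTER_CUBIC))
```

```text
(no output)
```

View pics/top0c.png

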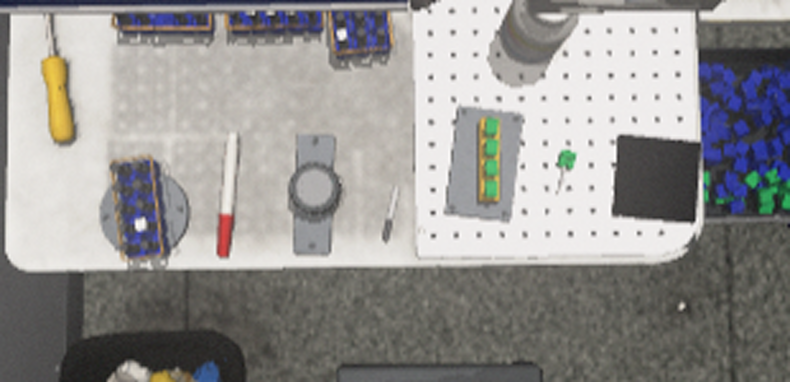

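View pics/side0c.png

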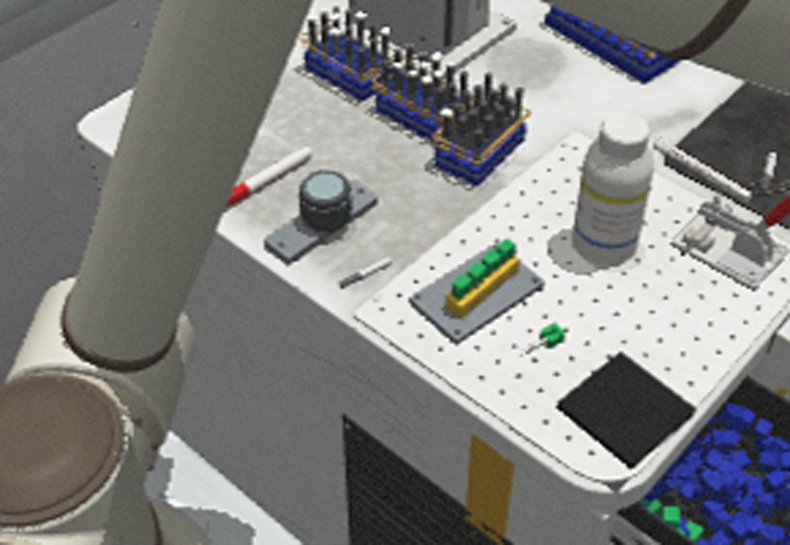

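The row runs, left to right: round plate with the bundle (crop 140,210), pen, bar with the lens (315,190), end mill, oblong plate with the strip (487,160), cutter, empty mat (657,178). A bottle stands behind the oblong plate. Next I'll measure the yaws.

```bash
cat >> h.py <<'E'
def rect(c,cam,k,z):
    """long-axis yaw (deg from world x, -90..90), centre and size of the mask at height z"""
    ds=r.cut_out(k,cam)
    if not ds: return None
    m=ds[0]['pixels'].astype(np.uint8); v,u=np.nonzero(m)
    w=np.array([toworld(c,p,z)[:2] for p in zip(u,v)],np.float32)
    b=cv2.boxPoints(cv2.minAreaRect(w*1000))/1000
    e=[b[1]-b[0],b[2]-b[1]]; e.sort(key=np.linalg.norm)
    a=np.degrees(np.arctan2(e[1][1],e[1][0])); a=(a+90)%180-90
    return dict(score=round(ds[0]['score'],2),yaw=round(float(a),1),c=b.mean(0).round(4),size=[round(float(np.linalg.norm(x)),3) for x in e])
E
python3 - <<'E'
from h import *
c=snap('top')
for k,z in dict(tube_bundle_centre=.07,clip_strip_centre=.04,lens_centre=.056,oblong_plate_top=.012,round_plate_top=.012,narrow_bar_top=.012,square_mat_top=.012).items(): print(k,rect(c,'top',k,z))
print(toworld(c,(110+520/2.548,130+80/2.548),0), toworld(c,(110+540/2.548,130+0),.12))
# manual plate edges from crop
f=lambda x,y:toworld(c,(110+x/2.548,130+y/2.548),.012)[:2]
P=[f(460,107),f(523,117),f(510,221),f(446,212)];print('oblong',np.mean(P,0),P)
P=[f(297,135),f(335,135),f(331,254),f(293,254)];print('bar',np.mean(P,0),P)
E
```

```text
tube_bundle_centre {'score': 0.69, 'yaw': 5.6, 'c': array([0.4107, 0.3456], dtype=float32), 'size': [0.048, 0.1]}
clip_strip_centre {'score': 0.51, 'yaw': -1.1, 'c': array([ 0.457 , -0.0191], dtype=float32), 'size': [0.022, 0.087]}
lens_centre {'score': 0.75, 'yaw': -0.6, 'c': array([0.428 , 0.1671], dtype=float32), 'size': [0.053, 0.053]}
oblong_plate_top {'score': 0.55, 'yaw': -9.2, 'c': array([ 0.4567, -0.0146], dtype=float32), 'size': [0.074, 0.121]}
round_plate_top {'score': 0.83, 'yaw': -89.7, 'c': array([0.4079, 0.3548], dtype=float32), 'size': [0.072, 0.094]}
narrow_bar_top None
square_mat_top {'score': 0.58, 'yaw': 84.1, 'c': array([ 0.4384, -0.2037], dtype=float32), 'size': [0.091, 0.091]}
[ 0.55033997 -0.05960786  0.        ] [ 0.60999561 -0.06477057  0.12      ]
oblong [ 0.4557749  -0.01720365] [array([0.5189113 , 0.00873747]), array([ 0.50710521, -0.06025482]), array([ 0.39323603, -0.04337743]), array([0.40384706, 0.02608019])]
bar [0.42491541 0.16932145] [array([0.48991079, 0.18753835]), array([0.48945895, 0.146052  ]), array([0.35989182, 0.15132288]), array([0.36040009, 0.19237258])]
```

```bash
cat >> h.py <<'E'
def plan(x,y,z,yaw):
    """yaw = world angle of the tool y axis (deg). Prints turn about tool z (units) and shift in tool axes after it (units)"""
    s=r.sense(); R=np.array(s['ee_rot']); p=np.array(s['tcp_pos'])
    cur=np.degrees(np.arctan2(R[1,1],R[0,1])); t=-((yaw-cur+90)%180-90)
    a=np.radians(cur-t); yv=np.array([np.cos(a),np.sin(a),0]); zv=np.array([0,0,-1.]); xv=np.cross(yv,zv)
    d=np.array([x,y,z])-p
    print('now',p.round(4),'yaw',round(cur,1),'tilt',np.degrees(np.arccos(-R[2,2])).round(2),'turn units',round(np.radians(t)/.1,2),'shift units',np.round([d@xv/.5,d@yv/.5,d@zv/.5],3))
E
python3 -c "
from h import *
plan(.457,-.019,.2,89)"
```

```text
now [ 0.2241 -0.5834  0.2225] yaw 111.0 tilt 0.0 turn units 3.84 shift units [-0.446  1.137  0.045]
```

move_arm(
  series=[
    [[0,0,0.96],[0,0,0],1],
    [[0,0,0.96],[0,0,0],1],
    [[0,0,0.96],[0,0,0],1],
    [[0,0,0.96],[0,0,0],1],
    [[0,0,0],[-0.03,0.076,0.003],1],
    [[0,0,0],[-0.03,0.076,0.003],1],
    [[0,0,0],[-0.03,0.076,0.003],1],
    [[0,0,0],[-0.03,0.076,0.003],1],
    [[0,0,0],[-0.03,0.076,0.003],1],
    [[0,0,0],[-0.03,0.076,0.003],1],
    [[0,0,0],[-0.03,0.076,0.003],1],
    [[0,0,0],[-0.03,0.076,0.003],1],
  ],
)

```text
time_s: 2.7
tcp_pos: [0.3498, -0.28, 0.2108]
ee_rot: [[-1.0, 0.017, 0.001], [0.017, 1.0, -0.0], [-0.001, -0.0, -1.0]]
wrist_force: [1.0, 0.3, -1.1]
gripper_width: 0.998
gripper_force: 0.0
```

move_arm(
  series=[
    [[0,0,0],[-0.03,0.076,0.003],1],
    [[0,0,0],[-0.03,0.076,0.003],1],
    [[0,0,0],[-0.03,0.076,0.003],1],
    [[0,0,0],[-0.03,0.076,0.003],1],
    [[0,0,0],[-0.03,0.076,0.003],1],
    [[0,0,0],[-0.03,0.076,0.003],1],
    [[0,0,0],[-0.026,0.073,0],1],
    [[0,0,0],[0,0,0],1],
    [[0,0,0],[0,0,0],1],
  ],
)

```text
time_s: 3.6
tcp_pos: [0.4569, -0.0182, 0.2015]
ee_rot: [[-1.0, 0.015, -0.0], [0.015, 1.0, -0.0], [0.0, -0.0, -1.0]]
wrist_force: [0.6, -0.5, 0.0]
gripper_width: 1.0
gripper_force: 0.0
```

```bash
cat >> h.py <<'E'
Z=dict(tube_bundle_centre=.051,lens_centre=.034,clip_strip_centre=.032,oblong_plate_top=.012,round_plate_top=.012,narrow_bar_top=.012,square_mat_top=.012,loose_cutter=0,loose_end_mill=0,loose_pen=0)
ZT=dict(tube_bundle_centre=.075,clip_strip_centre=.035,lens_centre=.05,oblong_plate_top=.012,round_plate_top=.012,narrow_bar_top=.012,square_mat_top=.012)
def look(cam,ks,f=None):
    c=snap(cam,f)
    for k in ks:
        print(k,[(round(d['score'],2),np.round(d['centre']).tolist(),toworld(c,d['centre'],Z[k])[:2].round(4)) for d in r.pinpoint(k,cam)[:2]],rect(c,cam,k,ZT.get(k,0)))
    return c
E
python3 -c "
from h import *
plan(.457,-.019,.2,89)
look('wrist',['clip_strip_centre','oblong_plate_top','loose_cutter'],'w1.png')"
```

```text
now [ 0.4569 -0.0182  0.2015] yaw 89.1 tilt 0.02 turn units 0.02 shift units [-0.    -0.002  0.003]
clip_strip_centre [(0.79, [252.0, 174.0], array([ 0.4556, -0.0214]))] {'score': 0.89, 'yaw': -2.3, 'c': array([ 0.458 , -0.0212], dtype=float32), 'size': [0.024, 0.094]}
oblong_plate_top [(0.59, [253.0, 170.0], array([ 0.455 , -0.0198]))] {'score': 0.97, 'yaw': -8.0, 'c': array([ 0.4553, -0.0174], dtype=float32), 'size': [0.073, 0.122]}
loose_cutter [(0.58, [186.0, 164.0], array([ 0.4485, -0.1077]))] {'score': 0.82, 'yaw': -18.3, 'c': array([ 0.4492, -0.1067], dtype=float32), 'size': [0.02, 0.051]}
```

View pics/w1.png

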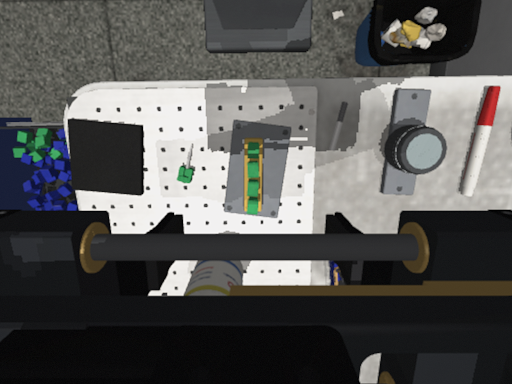

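The wrist view shows the strip at (252,174) on the oblong plate, the cutter clear at (186,164), and the mat at left. I'll descend and grip.

move_arm(
  series=[
    [[0,0,0.24],[0,-0.006,0.04],1],
    [[0,0,0],[0,0,0.08],1],
    [[0,0,0],[0,0,0.08],1],
    [[0,0,0],[0,0,0.08],1],
    [[0,0,0],[0,0,0.05],1],
    [[0,0,0],[0,0,0.03],1],
    [[0,0,0],[0,0,0.013],1],
    [[0,0,0],[0,0,0],1],
    [[0,0,0],[0,0,0],1],
  ],
)

```text
time_s: 4.85
tcp_pos: [0.4576, -0.0218, 0.0158]
ee_rot: [[-0.999, 0.041, 0.002], [0.041, 0.999, 0.0], [-0.002, 0.0, -1.0]]
wrist_force: [-0.1, 0.8, -0.4]
gripper_width: 1.001
gripper_force: 0.0
```

move_arm(
  series=[
    [[0,0,0],[0,0,0],0],
    [[0,0,0],[0,0,0],0],
    [[0,0,0],[0,0,0],0],
    [[0,0,0],[0,0,0],0],
    [[0,0,0],[0,0,0],0],
    [[0,0,0],[0,0,0],0],
    [[0,0,0],[0,0,0],0],
    [[0,0,0],[0,0,0],0],
    [[0,0,0],[0,0,0],0],
    [[0,0,0],[0,0,0],0],
  ],
)

```text
time_s: 5.85
tcp_pos: [0.4569, -0.0218, 0.015]
ee_rot: [[-0.999, 0.041, -0.0], [0.041, 0.999, 0.0], [0.0, 0.0, -1.0]]
wrist_force: [-0.8, 0.8, 0.3]
gripper_width: 0.248
gripper_force: 30.0
```

move_arm(
  series=[
    [[0,0,0],[0,0,-0.04],0],
    [[0,0,0],[0,0,-0.06],0],
    [[0,0,0],[0,0,-0.06],0],
    [[0,0,0],[0,0,0],0],
    [[0,0,0],[0.004,-0.061,0],0],
    [[0,0,0],[0.004,-0.061,0],0],
    [[0,0,0],[0.004,-0.061,0],0],
    [[0,0,0],[0.004,-0.061,0],0],
    [[0,0,0],[0.004,-0.061,0],0],
    [[0,0,0],[0.003,-0.061,0],0],
    [[0,0,0],[0,0,0],0],
    [[0,0,0],[0,0,0],0],
  ],
)

```text
time_s: 7.05
tcp_pos: [0.437, -0.2045, 0.0942]
ee_rot: [[-0.999, 0.043, -0.002], [0.043, 0.999, 0.001], [0.002, 0.0, -1.0]]
wrist_force: [-0.2, -0.5, -0.9]
gripper_width: 0.248
gripper_force: 30.0
```

move_arm(
  series=[
    [[0,0,0],[0,0,0.04],0],
    [[0,0,0],[0,0,0.04],0],
    [[0,0,0],[0,0,0.04],0],
    [[0,0,0],[0,0,0.025],0],
    [[0,0,0],[0,0,0.013],0],
    [[0,0,0],[0,0,0],0],
    [[0,0,0],[0,0,0],0],
  ],
)

```text
time_s: 7.75
tcp_pos: [0.4382, -0.2036, 0.0162]
ee_rot: [[-0.999, 0.04, 0.001], [0.04, 0.999, -0.0], [-0.001, -0.0, -1.0]]
wrist_force: [-0.4, 0.2, -0.0]
gripper_width: 0.247
gripper_force: 30.0
```

move_arm(
  series=[
    [[0,0,0],[0,0,0],1],
    [[0,0,0],[0,0,0],1],
    [[0,0,0],[0,0,0],1],
    [[0,0,0],[0,0,0],1],
    [[0,0,0],[0,0,0],1],
    [[0,0,0],[0,0,-0.03],1],
    [[0,0,0],[0,0,-0.08],1],
    [[0,0,0],[0,0,-0.08],1],
    [[0,0,0],[0,0,-0.08],1],
    [[0,0,0],[0,0,-0.08],1],
    [[0,0,0],[0,0,-0.04],1],
  ],
)

```text
time_s: 8.85
tcp_pos: [0.4391, -0.2047, 0.2151]
ee_rot: [[-0.999, 0.041, 0.006], [0.041, 0.999, -0.002], [-0.006, -0.001, -1.0]]
wrist_force: [0.3, 0.5, 0.1]
gripper_width: 0.993
gripper_force: 0.0
```

move_arm(
  series=[
    [[0,0,0],[0.007,0.074,0],1],
    [[0,0,0],[0.007,0.074,0],1],
    [[0,0,0],[0.007,0.074,0],1],
    [[0,0,0],[0.007,0.074,0],1],
    [[0,0,0],[0.007,0.074,0],1],
    [[0,0,0],[0.007,0.074,0],1],
    [[0,0,0],[0.007,0.074,0],1],
    [[0,0,0],[0.007,0.074,0],1],
    [[0,0,0],[0.007,0.074,0],1],
    [[0,0,0],[0.007,0.074,0],1],
    [[0,0,0],[0.007,0.074,0],1],
    [[0,0,0],[0.007,0.074,0],1],
  ],
)

```text
time_s: 10.05
tcp_pos: [0.4137, 0.2425, 0.2111]
ee_rot: [[-0.999, 0.041, 0.0], [0.041, 0.999, 0.0], [-0.0, 0.0, -1.0]]
wrist_force: [0.4, 0.2, 0.8]
gripper_width: 1.003
gripper_force: 0.0
```

move_arm(
  series=[
    [[0,0,0],[0.006,0.074,0],1],
    [[0,0,0],[0.006,0.074,0],1],
    [[0,0,0],[0.006,0.067,0],1],
    [[0,0,-0.7],[0,0,0],1],
    [[0,0,-0.68],[0,0,0],1],
    [[0,0,0],[0,0,0],1],
    [[0,0,0],[0,0,0],1],
  ],
)

```text
time_s: 10.75
tcp_pos: [0.4095, 0.3487, 0.2109]
ee_rot: [[-0.995, -0.095, -0.0], [-0.095, 0.995, -0.0], [0.0, -0.0, -1.0]]
wrist_force: [0.5, 0.0, -0.2]
gripper_width: 1.001
gripper_force: 0.0
```

```bash
python3 -c "
from h import *
plan(.411,.348,.2,95.6)
look('wrist',['tube_bundle_centre','round_plate_top','loose_pen','lens_centre','narrow_bar_top'],'w2.png')"
```

```text
now [0.4095 0.3487 0.2109] yaw 95.5 tilt 0.02 turn units -0.03 shift units [-0.003 -0.002  0.022]
tube_bundle_centre [(0.56, [255.0, 178.0], array([0.4115, 0.3493]))] {'score': 0.68, 'yaw': 7.5, 'c': array([0.4071, 0.3512], dtype=float32), 'size': [0.041, 0.103]}
round_plate_top [(0.87, [258.0, 172.0], array([0.4121, 0.3536]))] {'score': 0.65, 'yaw': -86.1, 'c': array([0.4008, 0.3537], dtype=float32), 'size': [0.086, 0.096]}
loose_pen [(0.57, [188.0, 176.0], array([0.4279, 0.2596]))] {'score': 0.78, 'yaw': -5.0, 'c': array([0.4266, 0.2604], dtype=float32), 'size': [0.017, 0.138]}
lens_centre [(0.7, [103.0, 176.0], array([0.4301, 0.163 ]))] {'score': 0.76, 'yaw': -59.5, 'c': array([0.4257, 0.1715], dtype=float32), 'size': [0.053, 0.07]}
narrow_bar_top [(0.98, [117.0, 167.0], array([0.4232, 0.1705]))] {'score': 0.88, 'yaw': -2.0, 'c': array([0.4243, 0.1715], dtype=float32), 'size': [0.044, 0.13]}
```

View pics/w2.png

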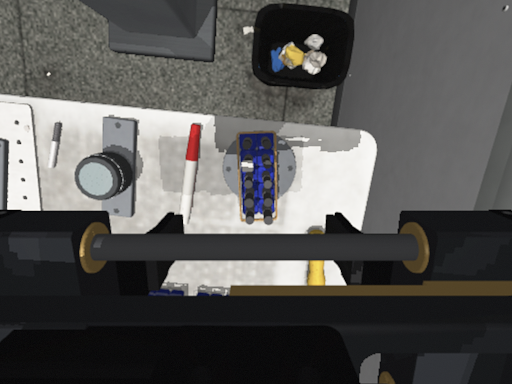

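The bundle stands at (257,175), square to the gripper within about 2°, and the pen is clear on its right side.

move_arm(
  series=[
    [[0,0,-0.28],[-0.003,0.001,0.04],1],
    [[0,0,0],[0,0,0.08],1],
    [[0,0,0],[0,0,0.08],1],
    [[0,0,0],[0,0,0.06],1],
    [[0,0,0],[0,0,0.04],1],
    [[0,0,0],[0,0,0.022],1],
    [[0,0,0],[0,0,0],1],
    [[0,0,0],[0,0,0],1],
  ],
)

```text
time_s: 12.1
tcp_pos: [0.4116, 0.3503, 0.0509]
ee_rot: [[-0.992, -0.125, 0.001], [-0.125, 0.992, 0.001], [-0.001, 0.001, -1.0]]
wrist_force: [0.2, 0.7, 0.1]
gripper_width: 1.003
gripper_force: 0.0
```

move_arm(
  series=[
    [[0,0,0],[0,0,0],0],
    [[0,0,0],[0,0,0],0],
    [[0,0,0],[0,0,0],0],
    [[0,0,0],[0,0,0],0],
    [[0,0,0],[0,0,0],0],
    [[0,0,0],[0,0,0],0],
    [[0,0,0],[0,0,0],0],
    [[0,0,0],[0,0,0],0],
  ],
)

```text
time_s: 12.9
tcp_pos: [0.4113, 0.3502, 0.0503]
ee_rot: [[-0.992, -0.125, 0.001], [-0.125, 0.992, 0.001], [-0.001, 0.001, -1.0]]
wrist_force: [-0.2, 0.9, 1.1]
gripper_width: 0.513
gripper_force: 30.0
```

move_arm(
  series=[
    [[0,0,0],[0,0,-0.04],0],
    [[0,0,0],[0,0,-0.06],0],
    [[0,0,0],[0,0,-0.06],0],
    [[0,0,0],[0,0,-0.06],0],
    [[0,0,0],[0,0,0],0],
    [[0,0,0],[0,0,0],0],
  ],
)

```text
time_s: 13.5
tcp_pos: [0.4105, 0.3491, 0.1598]
ee_rot: [[-0.992, -0.124, -0.001], [-0.124, 0.992, -0.0], [0.001, 0.0, -1.0]]
wrist_force: [-0.4, -1.3, -1.9]
gripper_width: 0.506
gripper_force: 30.0
```

```bash
python3 -c "
from h import *
plan(.4555,-.018,.162,81.7)
look('top',['tube_bundle_centre','oblong_plate_top','round_plate_top','clip_strip_centre'])
look('wrist',['tube_bundle_centre'],'w3.png')
look('side',['oblong_plate_top'])"
```

```text
now [0.4105 0.3491 0.1598] yaw 97.1 tilt 0.05 turn units 2.69 shift units [-0.195 -0.713 -0.004]
tube_bundle_centre [(0.48, [153.0, 210.0], array([0.4139, 0.3809]))] {'score': 0.49, 'yaw': 89.3, 'c': array([0.3716, 0.3632], dtype=float32), 'size': [0.026, 0.052]}
oblong_plate_top [(0.56, [299.0, 191.0], array([ 0.4644, -0.015 ]))] {'score': 0.62, 'yaw': -9.3, 'c': array([ 0.4576, -0.0149], dtype=float32), 'size': [0.078, 0.123]}
round_plate_top [(0.44, [165.0, 215.0], array([0.4025, 0.3575]))] {'score': 0.45, 'yaw': -63.9, 'c': array([0.3794, 0.3306], dtype=float32), 'size': [0.026, 0.046]}
clip_strip_centre [(0.63, [368.0, 197.0], array([ 0.4446, -0.1993]))] {'score': 0.7, 'yaw': -0.7, 'c': array([ 0.439 , -0.2004], dtype=float32), 'size': [0.025, 0.082]}
tube_bundle_centre [] {'score': 0.82, 'yaw': 7.0, 'c': array([0.4345, 0.3506], dtype=float32), 'size': [0.071, 0.142]}
oblong_plate_top [(0.93, [286.0, 215.0], array([ 0.4589, -0.0171])), (0.33, [246.0, 212.0], array([0.3944, 0.072 ]))] {'score': 0.8, 'yaw': -7.1, 'c': array([ 0.4521, -0.0186], dtype=float32), 'size': [0.08, 0.13]}
```

View pics/w3.png

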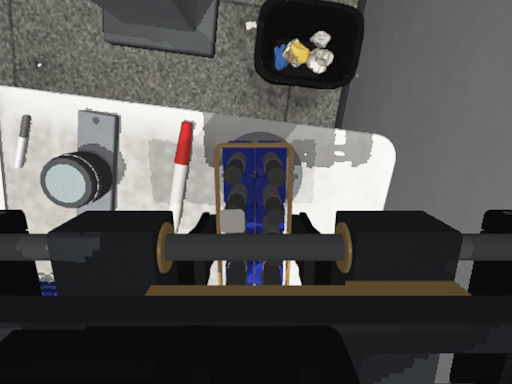

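move_arm(
  series=[
    [[0,0,0.9],[0,0,0],0],
    [[0,0,0.9],[0,0,0],0],
    [[0,0,0.9],[0,0,0],0],
    [[0,0,0],[-0.01,-0.04,0],0],
    [[0,0,0],[-0.02,-0.075,0],0],
    [[0,0,0],[-0.02,-0.075,0],0],
    [[0,0,0],[-0.02,-0.075,0],0],
    [[0,0,0],[-0.02,-0.075,0],0],
    [[0,0,0],[-0.02,-0.075,0],0],
    [[0,0,0],[-0.02,-0.075,0],0],
    [[0,0,0],[-0.02,-0.075,0],0],
    [[0,0,0],[-0.02,-0.075,0],0],
  ],
)

```text
time_s: 15.45
tcp_pos: [0.4482, 0.0185, 0.1604]
ee_rot: [[-0.99, 0.144, 0.0], [0.144, 0.99, 0.0], [-0.0, 0.0, -1.0]]
wrist_force: [0.7, 0.7, -1.2]
gripper_width: 0.509
gripper_force: 30.0
```

move_arm(
  series=[
    [[0,0,0],[-0.015,-0.045,0],0],
    [[0,0,0],[-0.01,-0.028,0],0],
    [[0,0,0],[0,0,0],0],
    [[0,0,0],[0,0,0],0],
  ],
)

```text
time_s: 15.85
tcp_pos: [0.4555, -0.0178, 0.1601]
ee_rot: [[-0.989, 0.145, -0.0], [0.145, 0.989, 0.0], [0.0, 0.0, -1.0]]
wrist_force: [0.1, -0.3, -1.9]
gripper_width: 0.512
gripper_force: 30.0
```

```bash
python3 -c "
from h import *
plan(.456,-.0175,.0515,81.7)
look('wrist',['oblong_plate_top','loose_cutter'],'w4.png')"
```

```text
now [ 0.4555 -0.0178  0.1601] yaw 81.6 tilt 0.01 turn units -0.01 shift units [-0.001  0.001  0.217]
oblong_plate_top [(0.18, [181.0, 180.0], array([ 0.4459, -0.1003]))] {'score': 0.69, 'yaw': -8.4, 'c': array([ 0.4548, -0.0165], dtype=float32), 'size': [0.072, 0.12]}
loose_cutter [(0.93, [180.0, 176.0], array([ 0.4432, -0.1042]))] None
```

View pics/w4.png

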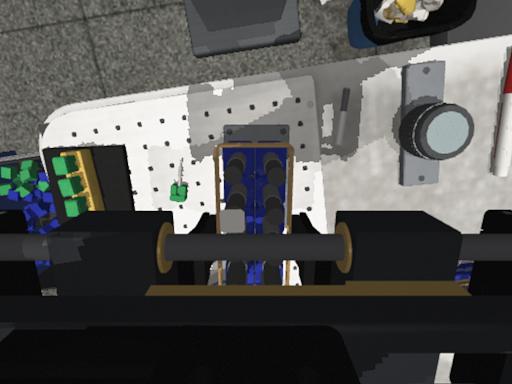

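The bundle is in line over the plate (plate end visible at 257,132), and the strip stands on the mat at (75,185). Lowering.

move_arm(
  series=[
    [[0,0,0],[0,0,0.04],0],
    [[0,0,0],[0,0,0.06],0],
    [[0,0,0],[0,0,0.06],0],
    [[0,0,0],[0,0,0.03],0],
    [[0,0,0],[0,0,0.018],0],
    [[0,0,0],[0,0,0.01],0],
    [[0,0,0],[0,0,0],0],
    [[0,0,0],[0,0,0],0],
  ],
)

```text
time_s: 16.9
tcp_pos: [0.4566, -0.017, 0.0518]
ee_rot: [[-0.99, 0.144, 0.002], [0.144, 0.99, 0.0], [-0.002, 0.001, -1.0]]
wrist_force: [0.3, -0.2, -1.2]
gripper_width: 0.509
gripper_force: 30.0
```

move_arm(
  series=[
    [[0,0,0],[0,0,0],1],
    [[0,0,0],[0,0,0],1],
    [[0,0,0],[0,0,0],1],
    [[0,0,0],[0,0,0],1],
    [[0,0,0],[0,0,0],1],
    [[0,0,0],[0,0,0],1],
    [[0,0,0],[0,0,-0.03],1],
    [[0,0,0],[0,0,-0.08],1],
    [[0,0,0],[0,0,-0.08],1],
    [[0,0,0],[0,0,-0.08],1],
    [[0,0,0],[0,0,-0.03],1],
    [[0,0,0],[0,0,0],1],
  ],
)

```text
time_s: 18.1
tcp_pos: [0.4574, -0.0169, 0.2037]
ee_rot: [[-0.989, 0.144, 0.006], [0.144, 0.99, 0.002], [-0.006, 0.003, -1.0]]
wrist_force: [-0.7, -0.3, -0.2]
gripper_width: 0.998
gripper_force: 0.0
```

```bash
python3 -c "
from h import *
plan(.427,.169,.2,88)
look('wrist',['tube_bundle_centre','oblong_plate_top','lens_centre'],'w5.png')
look('side',['tube_bundle_centre','lens_centre','narrow_bar_top'])"
```

```text
now [ 0.4574 -0.0169  0.2037] yaw 81.7 tilt 0.37 turn units -1.1 shift units [0.074 0.369 0.007]
tube_bundle_centre [(0.92, [249.0, 180.0], array([ 0.4605, -0.0237]))] {'score': 0.62, 'yaw': -7.7, 'c': array([ 0.4531, -0.018 ], dtype=float32), 'size': [0.042, 0.103]}
oblong_plate_top [(0.59, [105.0, 173.0], array([ 0.4338, -0.2063]))] {'score': 0.73, 'yaw': -8.3, 'c': array([ 0.4554, -0.017 ], dtype=float32), 'size': [0.072, 0.118]}
lens_centre [(0.69, [406.0, 124.0], array([0.4258, 0.1646]))] {'score': 0.72, 'yaw': 87.3, 'c': array([0.4269, 0.1603], dtype=float32), 'size': [0.054, 0.068]}
tube_bundle_centre [] {'score': 0.97, 'yaw': -7.9, 'c': array([ 0.4356, -0.0323], dtype=float32), 'size': [0.077, 0.138]}
lens_centre [(0.69, [226.0, 183.0], array([0.4251, 0.1752])), (0.43, [285.0, 216.0], array([ 0.4379, -0.0296]))] {'score': 0.54, 'yaw': 45.5, 'c': array([0.4184, 0.1554], dtype=float32), 'size': [0.053, 0.093]}
narrow_bar_top [(0.75, [227.0, 188.0], array([0.4251, 0.1747]))] {'score': 0.83, 'yaw': -2.6, 'c': array([0.4203, 0.1662], dtype=float32), 'size': [0.046, 0.132]}
```

View pics/w5.png

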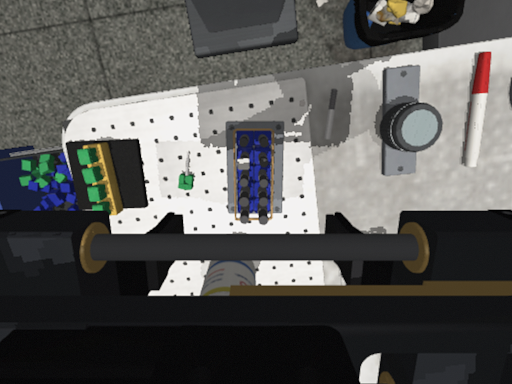

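The bundle sits well on the oblong plate (252,175). Lens next.

move_arm(
  series=[
    [[0,0,-0.55],[0,0,0],1],
    [[0,0,-0.55],[0,0,0],1],
    [[0,0,0],[0.012,0.061,0],1],
    [[0,0,0],[0.012,0.062,0],1],
    [[0,0,0],[0.013,0.062,0],1],
    [[0,0,0],[0.013,0.062,0],1],
    [[0,0,0],[0.012,0.061,0],1],
    [[0,0,0],[0.012,0.061,0],1],
    [[0,0,0],[0,0,0],1],
    [[0,0,0],[0,0,0],1],
  ],
)

```text
time_s: 19.8
tcp_pos: [0.4252, 0.1688, 0.201]
ee_rot: [[-0.999, 0.034, -0.0], [0.034, 0.999, -0.0], [0.0, -0.0, -1.0]]
wrist_force: [-0.2, -1.2, -0.2]
gripper_width: 1.0
gripper_force: 0.0
```

```bash
python3 -c "
from h import *
plan(.427,.169,.015,88)
look('wrist',['lens_centre','narrow_bar_top','round_plate_top','loose_pen'],'w6.png')"
```

```text
now [0.4252 0.1688 0.201 ] yaw 88.1 tilt 0.02 turn units 0.01 shift units [-0.004  0.001  0.372]
lens_centre [(0.68, [247.0, 174.0], array([0.4244, 0.1599]))] {'score': 0.68, 'yaw': -1.9, 'c': array([0.4266, 0.1655], dtype=float32), 'size': [0.053, 0.055]}
narrow_bar_top [] {'score': 0.63, 'yaw': -2.3, 'c': array([0.4237, 0.1698], dtype=float32), 'size': [0.042, 0.129]}
round_plate_top [(0.63, [402.0, 151.0], array([0.4059, 0.3533]))] {'score': 0.84, 'yaw': -82.6, 'c': array([0.4052, 0.3517], dtype=float32), 'size': [0.095, 0.099]}
loose_pen [(0.95, [323.0, 167.0], array([0.4246, 0.2587]))] {'score': 0.65, 'yaw': -4.4, 'c': array([0.4267, 0.2651], dtype=float32), 'size': [0.017, 0.138]}
```

View pics/w6.png

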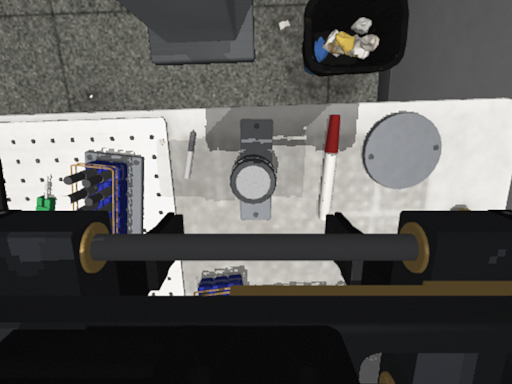

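The lens is centred under the gripper at (254,180), and the free round plate is at (402,150).

move_arm(
  series=[
    [[0,0,0],[0,-0.005,0.04],1],
    [[0,0,0],[0,0,0.08],1],
    [[0,0,0],[0,0,0.08],1],
    [[0,0,0],[0,0,0.08],1],
    [[0,0,0],[0,0,0.05],1],
    [[0,0,0],[0,0,0.03],1],
    [[0,0,0],[0,0,0.01],1],
    [[0,0,0],[0,0,0],1],
    [[0,0,0],[0,0,0],1],
  ],
)

```text
time_s: 21.15
tcp_pos: [0.426, 0.1664, 0.0168]
ee_rot: [[-0.999, 0.035, 0.001], [0.035, 0.999, 0.001], [-0.001, 0.001, -1.0]]
wrist_force: [0.2, 0.1, -0.3]
gripper_width: 1.001
gripper_force: 0.0
```

move_arm(
  series=[
    [[0,0,0],[0,0,0],0],
    [[0,0,0],[0,0,0],0],
    [[0,0,0],[0,0,0],0],
    [[0,0,0],[0,0,0],0],
    [[0,0,0],[0,0,0],0],
    [[0,0,0],[0,0,0],0],
    [[0,0,0],[0,0,0],0],
  ],
)

```text
time_s: 21.85
tcp_pos: [0.4256, 0.1662, 0.0162]
ee_rot: [[-0.999, 0.035, 0.001], [0.035, 0.999, 0.0], [-0.0, 0.0, -1.0]]
wrist_force: [-1.8, 1.3, 2.0]
gripper_width: 0.614
gripper_force: 30.0
```

move_arm(
  series=[
    [[0,0,0],[0,0,-0.04],0],
    [[0,0,0],[0,0,-0.06],0],
    [[0,0,0],[0,0,-0.06],0],
    [[0,0,0],[0,0,-0.06],0],
    [[0,0,0],[0,0,0],0],
    [[0,0,0],[0,0,0],0],
  ],
)

```text
time_s: 22.45
tcp_pos: [0.4247, 0.1656, 0.1258]
ee_rot: [[-0.999, 0.036, -0.001], [0.036, 0.999, 0.0], [0.001, 0.0, -1.0]]
wrist_force: [-0.1, -0.8, -2.2]
gripper_width: 0.612
gripper_force: 30.0
```

```bash
python3 -c "
from h import *
look('wrist',['lens_centre','narrow_bar_top','round_plate_top'])
plan(.407,.353,.126,88)"
```

```text
lens_centre [(0.92, [251.0, 248.0], array([0.4823, 0.16  ]))] {'score': 0.56, 'yaw': 88.0, 'c': array([0.4677, 0.1623], dtype=float32), 'size': [0.089, 0.098]}
narrow_bar_top [(0.73, [263.0, 186.0], array([0.425 , 0.1736]))] {'score': 0.92, 'yaw': -1.7, 'c': array([0.3998, 0.1709], dtype=float32), 'size': [0.041, 0.079]}
round_plate_top [(0.75, [444.0, 160.0], array([0.4056, 0.3534]))] {'score': 0.87, 'yaw': 88.0, 'c': array([0.4052, 0.3509], dtype=float32), 'size': [0.093, 0.099]}
now [0.425  0.1656 0.1252] yaw 88.0 tilt 0.12 turn units -0.0 shift units [ 0.049  0.373 -0.002]
```

move_arm(
  series=[
    [[0,0,0],[0.005,0.034,0],0],
    [[0,0,0],[0.009,0.068,0],0],
    [[0,0,0],[0.01,0.068,0],0],
    [[0,0,0],[0.01,0.068,0],0],
    [[0,0,0],[0.009,0.068,0],0],
    [[0,0,0],[0.005,0.044,0],0],
    [[0,0,0],[0.003,0.024,0],0],
    [[0,0,0],[0,0,0],0],
    [[0,0,0],[0,0,0],0],
  ],
)

```text
time_s: 23.7
tcp_pos: [0.4062, 0.3525, 0.1256]
ee_rot: [[-0.999, 0.036, -0.001], [0.036, 0.999, -0.001], [0.001, -0.001, -1.0]]
wrist_force: [0.0, 0.3, -1.7]
gripper_width: 0.616
gripper_force: 30.0
```

```bash
python3 -c "
from h import *
c=look('wrist',['round_plate_top','lens_centre'],'w7.png')
plan(.406,.3535,.017,88)"
```

```text
round_plate_top [(0.88, [256.0, 186.0], array([0.4068, 0.3537]))] {'score': 0.62, 'yaw': 86.3, 'c': array([0.395 , 0.3543], dtype=float32), 'size': [0.074, 0.095]}
lens_centre [(0.94, [253.0, 246.0], array([0.4617, 0.3484]))] {'score': 0.85, 'yaw': 88.1, 'c': array([0.4495, 0.3495], dtype=float32), 'size': [0.09, 0.099]}
now [0.4066 0.3528 0.1262] yaw 87.9 tilt 0.0 turn units -0.01 shift units [0.001 0.001 0.218]
```

View pics/w7.png

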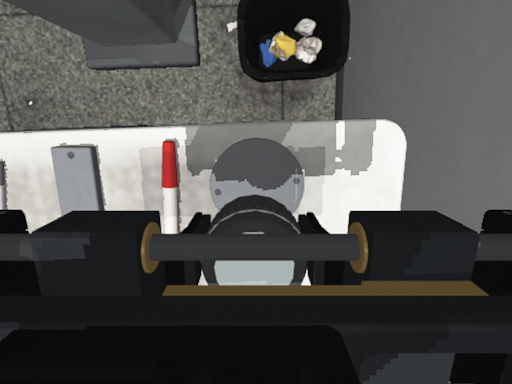

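The lens is over the round plate (257,185), centred. Lowering.

move_arm(
  series=[
    [[0,0,0],[0,0.001,0.04],0],
    [[0,0,0],[0,0,0.06],0],
    [[0,0,0],[0,0,0.06],0],
    [[0,0,0],[0,0,0.03],0],
    [[0,0,0],[0,0,0.018],0],
    [[0,0,0],[0,0,0.01],0],
    [[0,0,0],[0,0,0],0],
    [[0,0,0],[0,0,0],0],
  ],
)

```text
time_s: 24.75
tcp_pos: [0.4069, 0.3547, 0.0179]
ee_rot: [[-0.999, 0.035, 0.001], [0.035, 0.999, 0.001], [-0.001, 0.002, -1.0]]
wrist_force: [-0.8, -0.0, -1.7]
gripper_width: 0.613
gripper_force: 30.0
```

move_arm(
  series=[
    [[0,0,0],[0,0,0],1],
    [[0,0,0],[0,0,0],1],
    [[0,0,0],[0,0,0],1],
    [[0,0,0],[0,0,0],1],
    [[0,0,0],[0,0,0],1],
    [[0,0,0],[0,0,-0.03],1],
    [[0,0,0],[0,0,-0.08],1],
    [[0,0,0],[0,0,-0.08],1],
    [[0,0,0],[0,0,-0.08],1],
    [[0,0,0],[0,0,-0.08],1],
    [[0,0,0],[0,0,-0.03],1],
    [[0,0,0],[0,0,0],1],
  ],
)

```text
time_s: 25.95
tcp_pos: [0.4074, 0.3554, 0.2102]
ee_rot: [[-0.999, 0.035, 0.004], [0.035, 0.999, 0.006], [-0.004, 0.006, -1.0]]
wrist_force: [-0.2, 0.5, -0.6]
gripper_width: 0.998
gripper_force: 0.0
```

```bash
python3 -c "
from h import *
c=look('wrist',['round_plate_top','lens_centre','narrow_bar_top'])
plan(.438,-.204,.2,88)"
```

```text
round_plate_top [] {'score': 0.8, 'yaw': -2.0, 'c': array([0.4056, 0.3532], dtype=float32), 'size': [0.094, 0.095]}
lens_centre [(0.94, [252.0, 172.0], array([0.4068, 0.3529]))] {'score': 0.65, 'yaw': -2.1, 'c': array([0.4079, 0.3537], dtype=float32), 'size': [0.053, 0.056]}
narrow_bar_top [(0.91, [118.0, 185.0], array([0.4213, 0.1767]))] {'score': 0.73, 'yaw': -2.6, 'c': array([0.4227, 0.1711], dtype=float32), 'size': [0.047, 0.131]}
now [0.4061 0.3537 0.2057] yaw 88.0 tilt 0.16 turn units -0.0 shift units [-0.103 -1.113  0.011]
```

The lens is well placed. Back to the mat for the strip.

move_arm(
  series=[
    [[0,0,0],[-0.004,-0.04,0],1],
    [[0,0,0],[-0.007,-0.074,0],1],
    [[0,0,0],[-0.007,-0.074,0],1],
    [[0,0,0],[-0.007,-0.074,0],1],
    [[0,0,0],[-0.007,-0.074,0],1],
    [[0,0,0],[-0.007,-0.074,0],1],
    [[0,0,0],[-0.007,-0.074,0],1],
    [[0,0,0],[-0.007,-0.074,0],1],
    [[0,0,0],[-0.007,-0.074,0],1],
    [[0,0,0],[-0.007,-0.074,0],1],
    [[0,0,0],[-0.007,-0.074,0],1],
    [[0,0,0],[-0.007,-0.074,0],1],
  ],
)

```text
time_s: 27.5
tcp_pos: [0.4309, -0.076, 0.2069]
ee_rot: [[-0.999, 0.035, -0.0], [0.035, 0.999, -0.0], [0.0, -0.0, -1.0]]
wrist_force: [0.2, 1.1, 0.4]
gripper_width: 0.998
gripper_force: 0.0
```

move_arm(
  series=[
    [[0,0,0],[-0.007,-0.074,0],1],
    [[0,0,0],[-0.007,-0.074,0],1],
    [[0,0,0],[-0.006,-0.074,0],1],
    [[0,0,0],[-0.002,-0.037,0],1],
    [[0,0,0],[0,0,0],1],
    [[0,0,0],[0,0,0],1],
  ],
)

```text
time_s: 28.1
tcp_pos: [0.4374, -0.2041, 0.2066]
ee_rot: [[-0.999, 0.037, -0.001], [0.037, 0.999, 0.0], [0.001, 0.0, -1.0]]
wrist_force: [-0.0, 0.9, -0.4]
gripper_width: 1.0
gripper_force: 0.0
```

```bash
python3 -c "
from h import *
c=look('wrist',['clip_strip_centre','square_mat_top'],'w8.png')
plan(.438,-.204,.0155,88)"
```

```text
clip_strip_centre [(0.61, [252.0, 175.0], array([ 0.4391, -0.2068]))] {'score': 0.8, 'yaw': -3.5, 'c': array([ 0.4403, -0.2054], dtype=float32), 'size': [0.023, 0.093]}
square_mat_top [(0.64, [255.0, 168.0], array([ 0.4336, -0.2039]))] {'score': 0.88, 'yaw': -6.0, 'c': array([ 0.4359, -0.2062], dtype=float32), 'size': [0.091, 0.091]}
now [ 0.4383 -0.203   0.2072] yaw 88.1 tilt 0.01 turn units 0.01 shift units [ 0.001 -0.002  0.383]
```

View pics/w8.png

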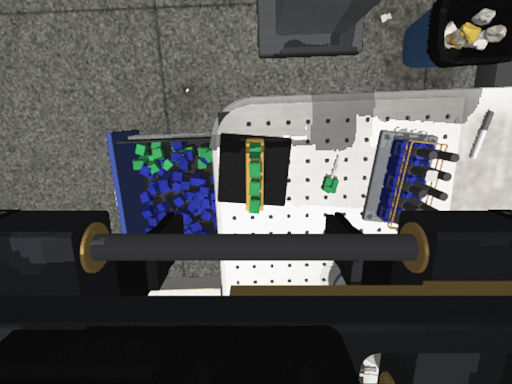

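The strip stands on the mat at (253,175), aligned with the gripper. Grip it.

move_arm(
  series=[
    [[0,0,0.15],[-0.002,-0.004,0.04],1],
    [[0,0,0],[0,0,0.08],1],
    [[0,0,0],[0,0,0.08],1],
    [[0,0,0],[0,0,0.08],1],
    [[0,0,0],[0,0,0.05],1],
    [[0,0,0],[0,0,0.035],1],
    [[0,0,0],[0,0,0.017],1],
    [[0,0,0],[0,0,0],1],
    [[0,0,0],[0,0,0],1],
  ],
)

```text
time_s: 29.25
tcp_pos: [0.4401, -0.2057, 0.0168]
ee_rot: [[-0.999, 0.049, 0.001], [0.049, 0.999, -0.0], [-0.002, -0.0, -1.0]]
wrist_force: [-0.3, 0.1, 0.1]
gripper_width: 0.998
gripper_force: 0.0
```

move_arm(
  series=[
    [[0,0,0],[0,0,0],0],
    [[0,0,0],[0,0,0],0],
    [[0,0,0],[0,0,0],0],
    [[0,0,0],[0,0,0],0],
    [[0,0,0],[0,0,0],0],
    [[0,0,0],[0,0,0],0],
    [[0,0,0],[0,0,0],0],
    [[0,0,0],[0,0,0],0],
    [[0,0,0],[0,0,0],0],
    [[0,0,0],[0,0,0],0],
  ],
)

```text
time_s: 30.25
tcp_pos: [0.4392, -0.2058, 0.016]
ee_rot: [[-0.999, 0.05, -0.0], [0.05, 0.999, 0.0], [0.0, 0.0, -1.0]]
wrist_force: [-0.3, 0.2, 0.3]
gripper_width: 0.243
gripper_force: 30.0
```

move_arm(
  series=[
    [[0,0,0],[0,0,-0.04],0],
    [[0,0,0],[0,0,-0.07],0],
    [[0,0,0],[0,0,-0.08],0],
    [[0,0,0],[0,0,-0.08],0],
    [[0,0,0],[0,0,-0.07],0],
    [[0,0,0],[0,0,0],0],
    [[0,0,0],[0,0,0],0],
  ],
)

```text
time_s: 30.95
tcp_pos: [0.4392, -0.2056, 0.1864]
ee_rot: [[-0.999, 0.051, 0.001], [0.051, 0.999, 0.0], [-0.001, 0.001, -1.0]]
wrist_force: [0.3, 0.8, -1.1]
gripper_width: 0.25
gripper_force: 30.0
```

```bash
python3 -c "
from h import *
plan(.424,.1705,.186,87.7)"
```

```text
now [ 0.4392 -0.2056  0.1864] yaw 87.1 tilt 0.09 turn units -0.1 shift units [0.061 0.75  0.001]
```

move_arm(
  series=[
    [[0,0,-0.1],[0,0,0],0],
    [[0,0,0],[0.003,0.04,0],0],
    [[0,0,0],[0.006,0.074,0],0],
    [[0,0,0],[0.006,0.074,0],0],
    [[0,0,0],[0.006,0.074,0],0],
    [[0,0,0],[0.006,0.074,0],0],
    [[0,0,0],[0.006,0.074,0],0],
    [[0,0,0],[0.006,0.074,0],0],
    [[0,0,0],[0.006,0.074,0],0],
    [[0,0,0],[0.006,0.074,0],0],
    [[0,0,0],[0.006,0.074,0],0],
    [[0,0,0],[0.004,0.044,0],0],
  ],
)

```text
time_s: 32.15
tcp_pos: [0.423, 0.1719, 0.1844]
ee_rot: [[-0.999, 0.038, -0.002], [0.038, 0.999, -0.002], [0.002, -0.002, -1.0]]
wrist_force: [-0.3, -1.0, -0.6]
gripper_width: 0.247
gripper_force: 30.0
```

move_arm(
  series=[
    [[0,0,0],[0,0,0.06],0],
    [[0,0,0],[0,0,0.06],0],
    [[0,0,0],[0,0,0],0],
    [[0,0,0],[0,0,0],0],
  ],
)

```text
time_s: 32.55
tcp_pos: [0.4236, 0.1696, 0.1253]
ee_rot: [[-0.999, 0.04, -0.002], [0.04, 0.999, -0.003], [0.002, -0.003, -1.0]]
wrist_force: [-0.3, 0.2, 0.0]
gripper_width: 0.253
gripper_force: 30.0
```

```bash
python3 -c "
from h import *
c=look('wrist',['narrow_bar_top','clip_strip_centre'],'w9.png')
look('top',['narrow_bar_top']);look('side',['narrow_bar_top'])
plan(.424,.1705,.0168,87.7)"
```

```text
narrow_bar_top [] {'score': 0.82, 'yaw': -2.6, 'c': array([0.3861, 0.1712], dtype=float32), 'size': [0.04, 0.053]}
clip_strip_centre [(0.67, [251.0, 242.0], array([0.4762, 0.1638])), (0.51, [344.0, 184.0], array([0.4197, 0.2531]))] {'score': 0.57, 'yaw': -2.1, 'c': array([0.4558, 0.1668], dtype=float32), 'size': [0.039, 0.129]}
narrow_bar_top [] {'score': 0.48, 'yaw': 89.3, 'c': array([0.3772, 0.173 ], dtype=float32), 'size': [0.025, 0.039]}
narrow_bar_top [(0.7, [229.0, 191.0], array([0.422 , 0.1628])), (0.18, [284.0, 207.0], array([0.477 , 0.0065]))] {'score': 0.77, 'yaw': -2.6, 'c': array([0.4229, 0.1667], dtype=float32), 'size': [0.049, 0.134]}
now [0.4239 0.1701 0.1263] yaw 87.7 tilt 0.03 turn units -0.0 shift units [-0.     0.001  0.219]
```

View pics/w9.png

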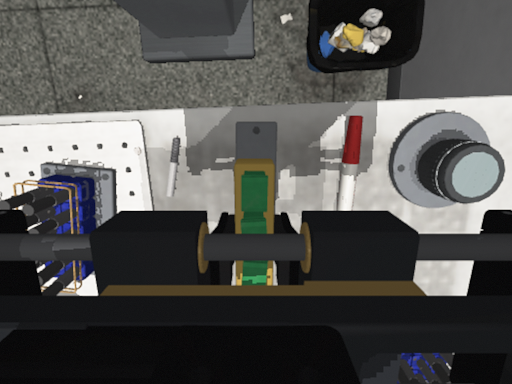

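The strip is over the bar (bar end at 257,140), aligned. Lower and release; then raise the arm clear.

move_arm(
  series=[
    [[0,0,0],[0,0.001,0.04],0],
    [[0,0,0],[0,0,0.06],0],
    [[0,0,0],[0,0,0.06],0],
    [[0,0,0],[0,0,0.03],0],
    [[0,0,0],[0,0,0.018],0],
    [[0,0,0],[0,0,0.01],0],
    [[0,0,0],[0,0,0],0],
    [[0,0,0],[0,0,0],0],
  ],
)

```text
time_s: 33.9
tcp_pos: [0.4244, 0.1711, 0.0177]
ee_rot: [[-0.999, 0.04, 0.001], [0.04, 0.999, 0.001], [-0.001, 0.001, -1.0]]
wrist_force: [0.3, -1.0, -0.2]
gripper_width: 0.248
gripper_force: 30.0
```

move_arm(
  series=[
    [[0,0,0],[0,0,0],1],
    [[0,0,0],[0,0,0],1],
    [[0,0,0],[0,0,0],1],
    [[0,0,0],[0,0,0],1],
    [[0,0,0],[0,0,0],1],
    [[0,0,0],[0,0,0],1],
    [[0,0,0],[0,0,-0.03],1],
    [[0,0,0],[0,0,-0.08],1],
    [[0,0,0],[0,0,-0.08],1],
    [[0,0,0],[0,0,-0.08],1],
    [[0,0,0],[0,0,-0.08],1],
    [[0,0,0],[0,0,-0.03],1],
  ],
)

```text
time_s: 35.1
tcp_pos: [0.4255, 0.1716, 0.2114]
ee_rot: [[-0.999, 0.04, 0.007], [0.04, 0.999, 0.004], [-0.006, 0.005, -1.0]]
wrist_force: [-0.1, 0.3, -0.6]
gripper_width: 0.997
gripper_force: 0.0
```

move_arm(
  series=[
    [[0,0,0],[0,0,0],1],
    [[0,0,0],[0,0,0],1],
  ],
)

```text
time_s: 35.3
tcp_pos: [0.4233, 0.1703, 0.2063]
ee_rot: [[-0.999, 0.041, -0.001], [0.041, 0.999, -0.0], [0.001, -0.0, -1.0]]
wrist_force: [-0.7, 0.4, -0.5]
gripper_width: 0.999
gripper_force: 0.0
```

```bash
python3 -c "
from h import *
look('wrist',['narrow_bar_top','clip_strip_centre','loose_pen','loose_end_mill'],'w10.png')
c=look('side',['tube_bundle_centre'],'side1.png')
i=cv2.imread('pics/side1.png')[110:310,110:400];cv2.imwrite('pics/side1c.png',cv2.resize(i,None,fx=2.7,fy=2.7,interpolation=cv2.INTER_CUBIC))"
```

```text
narrow_bar_top [(0.96, [258.0, 176.0], array([0.4301, 0.1746]))] {'score': 0.57, 'yaw': -2.3, 'c': array([0.4238, 0.1694], dtype=float32), 'size': [0.042, 0.128]}
clip_strip_centre [(0.77, [254.0, 176.0], array([0.4257, 0.1688]))] {'score': 0.62, 'yaw': -1.9, 'c': array([0.4251, 0.1697], dtype=float32), 'size': [0.021, 0.093]}
loose_pen [(0.75, [325.0, 167.0], array([0.4242, 0.2641]))] {'score': 0.77, 'yaw': -5.6, 'c': array([0.4267, 0.2642], dtype=float32), 'size': [0.017, 0.139]}
loose_end_mill [(0.55, [188.0, 155.0], array([0.4014, 0.0836]))] {'score': 0.74, 'yaw': -14.2, 'c': array([0.4035, 0.0844], dtype=float32), 'size': [0.009, 0.061]}
tube_bundle_centre [(0.95, [286.0, 206.0], array([ 0.4553, -0.0178]))] {'score': 0.94, 'yaw': -6.7, 'c': array([ 0.4331, -0.0335], dtype=float32), 'size': [0.076, 0.139]}
```

View pics/w10.png

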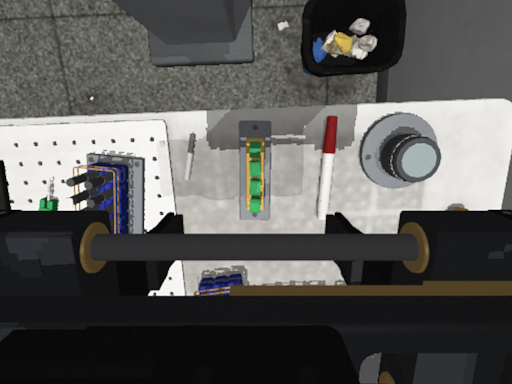

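View pics/side1c.png

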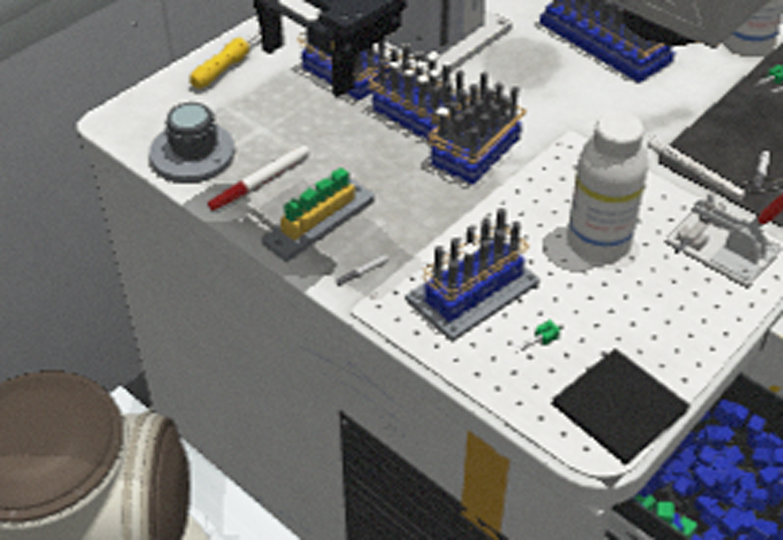

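Everything is in place: lens on the round plate, strip on the bar, bundle on the oblong plate, mat empty, and the three loose things where they were.

```bash
python3 -c "
from station import r
print(r.finish_job())"
```

```text
the job is handed in; nothing more can be done
None
```

The job is handed in at about 35 s: the final pictures show the bundle on the oblong plate, the lens on the round plate and the strip on the bar, all upright and centred to within a few millimetres, with the mat empty and the cutter, end mill and pen left alone.

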